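# Load the spacer ring into the gauging nest

## Robot

A 6-joint arm with a two-finger parallel gripper is mounted at the origin on a cart in front of the work surface, level with it; the furniture and walls round the work are solid. World frame = base frame: x ahead of the robot, y to its left, z up, the work surface at z = 0. Lengths are in mm, angles in rad, forces in N, time in s.
With the tool pointing down it reaches from about 350 to 975 mm from the base axis. Payload 7.1 kg.
Tool frame: the origin (TCP) lies at the very end of the fingers, on their centre line; the grasp point (between the pads) lies 19 mm behind it (ctrl.grip_depth is the distance from the TCP to the grasp point, in mm); x points along the fingers, z is the direction in which the jaws open and shut, and the axes are right-handed (so a half turn about x gives the same grasp; the last joint's range is limited). The gripper opens to 88 mm and grips with 3 to 60 N. Pads are 20 mm wide; open, the fingers measure 115 mm over their backs; the gripper's body (75 mm by 178 mm) begins 61 mm behind the grasp point.
Start: joints at [1.242, 0.423, 1.63, -0, 1.089, -0.019], TCP at [190.511, 595.24, 222.675] pointing down, gripper open.
Joint ranges: [-3, 3], [-0.9, 2.11], [0.09, 2.58], [-1.31, 4.45], [0.11, 2.69], [-2.54, 2.54]. Speed limits (rad/s): [2.39, 2.39, 3.01, 3.14, 3.14, 3.14].

## Interface

Orientations are given as a rotation vector (axis times angle).
In Python, from workcell import ctrl gives the robot as it stands. The module is installed in compiled form; this text tells all that it offers.
- The arm moves only by the tool send_rows, never from a script. Its argument "rows" is a list of rows, each a list of 4 numbers: the shift along the tool's x, y, z in mm, then the turn about the tool's x in rad. In form: [[x, y, z, turn], ...]. A call has 1 to 10 rows; each row shifts and turns the pose as measured when the row begins, along the tool's axes as they then stand; what a row does not reach is not made up. A row lasts 1/12 s, in which the tool goes at most 41.7 mm and 7.16 degrees, less where a joint would pass 70% of its speed; a pose out of reach is approached as far as the arm can. A call with a gripper value outside its range is refused whole. "fingers" is the opening, from 0 (shut) to 1 (fully open), set as the call begins (left out, the last holds). The fingers move at their own pace and stop on an object; the grip force is fixed at half the most. Time passes only in rows, so rows that do not move let the fingers close. It gives the time, the measured TCP pose, the force and the opening at its end, in the units of the state.
- ctrl.get_obs(): the state, without advancing time (a new reading comes with each control period).
- ctrl.get_image(name): name is "side" or "top"; returns a dict with "img" (384x512x3 uint8, red, green, blue), "depth" (384x512 float32, mm along the optical axis (not along the pixel's ray), 0 where there is no reading), "mtx" (3x3 intrinsics, pixels), "world_from_camera" (4x4, takes a point from camera to world coordinates). Camera axes: x right, y down, z forward; pixel columns grow to the right and rows downward; lengths in mm; the calibration is good to about 2 mm. A picture is of the moment at which its call begins.
- ctrl.close_job(): hands the job in, once; it reports no verdict.
The state is a dict: "t": time; "qpos": joint angles; "qvel": joint speeds; "joint_torque": joint torques, N m; "ee_pos": TCP position; "orientation": TCP orientation; "ft_force": force on the tool from outside, world axes, zero at the start; "moment": the same for the moment, N m; "width": finger opening in mm.
Only numpy, scipy, OpenCV 4.12 (cv2) and the standard library are available. Lean on these libraries where they do the work, as an engineer would, in place of code of your own. Each camera call takes 0.05 s, during which the arm holds its last target.

## Task

Load the brass spacer ring into the gauging fixture: lay it flat on the fixture's open loading deck between the guide rails and let go of it, then push it along the deck over the raised blue lip until it drops flat into the pocket beyond. The carriage with lip and pocket may be clamped anywhere along the base, so feel for the drop and for the end wall and push gently, never ramming the ring against the fixture; leave the beaker, the bottle and the white knurled ring where they stand.

Things in the scene. Friction and masses are not known exactly. Their poses are not given: they have to be found in the camera images.
- spacer: brass flat ring, 52 mm outside diameter, 24 mm hole, 10 mm thick, polished and slippery (friction about 0.3), about 0.13 kg, lying flat on the counter at the start; origin at the centre of its underside, z along its axis (up)
- fixture: gauging fixture, fixed: dark base plate 212x100x12 mm with an aluminium carriage on it. Origin: centre of the base's underside; +x: push direction (deck, lip, pocket), z up. The carriage is clamped s = 0 to 24 mm along +x, s not reported. x values here are fixture x in mm. Ring on fixture over 25 N counts as ramming; sliding and climbing the lip take only a few N; at the wall the force jumps
- deck_mid (a point): on the loading deck, x -45, 20 mm above the counter, a good place to lay the ring. The flat deck runs from x -105+s (open end) to the lip. On both sides stand guide rails 6 mm thick, 6 mm above the deck; the gap between them is 66 mm up to x -26+s, narrows to 55 mm at x 2+s and stays 55 mm along the pocket
- lip_s0 (a point): pocket-side edge of the blue lip's crest if s were 0 (x 13); really s further along +x. The lip crosses the track: its ramp rises 2.5 mm from x 2+s to 10+s, flat crest to 13+s at 22.5 mm above the counter, then an upright drop. A pusher with its lower end 23.5 to 27 mm above the counter clears the lip and still bears on the seated ring (its top at 28.5 mm)
- pocket_s0 (a point): pocket floor centre if s were 0 (x 40.5); really s further. Black, 18.5 mm above the counter, 55 mm long to a rigid wall at x 68+s; the ring drops about 3 mm before it. A fixed clear window, underside 40 mm above the counter, covers it from x 46+s on, so nothing goes in from straight above. Push with an upright face: one leaning over the ring holds its rear down and jams its nose under the window; back off, let it tip, push again
- beaker: small clear glass beaker, 56 mm diameter, 70 mm high, standing on the counter as a bystander; origin at the centre of its underside
- bottle: greyish translucent bottle with black cap, 54 mm diameter, 105 mm high, bystander; origin at the centre of its underside
- knurled_ring: white knurled plastic ring, 46 mm diameter, 20 mm high, lying on the counter, bystander; origin at the centre of its underside
Not all that is in view belongs to the job. What is meant by the spacer is not purple, and is the larger of those in its own colour.

How it is judged:
By the outcome, as a careful person would: the job done as asked, in the order asked, and still so for the second after the job is handed in, with the robot touching nothing.
It also fails if it takes over 61 s, if anything falls off the work surface, if the arm or the gripper's body presses on something with over 40 N, if the wrist force passes 120 N, or if a joint passes its speed limit or range.

## Working session

There is one attempt and no reset: what is moved stays moved. The work goes in short steps, Python scripts to look and compute and a tool call to move; the robot and the scene stay as the last step left them, time stands still between calls to the robot, and variables do not carry over. Pictures are saved under pics/ and viewed, and the job is handed in when it is done.

Besides the shell and the picture viewer there is one more tool, called after "Emit:" in YAML: its name, and indented under it one key for each argument. send_rows: Moves the arm, as the interface text tells. Its arguments: {"type":"object","properties":{"rows":{"type":"array"},"fingers":{"type":"number"}},"required":["rows"]}

```bash
mkdir -p pics; python3 - <<'E'
from workcell import ctrl
import cv2,numpy as np,pickle
for n in("side","top"):
    d=ctrl.get_image(n); pickle.dump(d,open(f"{n}0.pkl","wb")); cv2.imwrite(f"pics/{n}0.png",cv2.resize(d["img"][:,:,::-1],None,fx=1.5,fy=1.5)); print(n,d["mtx"],d["world_from_camera"])
o=ctrl.get_obs();print(o)
E
```

```text
side [[402.57356815   0.         255.96243081]
 [  0.         402.57356815 190.88490287]
 [  0.           0.           1.        ]] [[-7.96264449e-01 -4.14105096e-01  4.40998750e-01  2.08359517e+02]
 [-6.04919226e-01  5.37844050e-01 -5.87193756e-01  3.79401534e+02]
 [ 5.97137316e-03 -7.34330135e-01 -6.78766230e-01  6.12528816e+02]
 [ 0.00000000e+00  0.00000000e+00  0.00000000e+00  1.00000000e+00]]
top [[457.5691361    0.         252.62937818]
 [  0.         457.5691361  195.8726311 ]
 [  0.           0.           1.        ]] [[ 1.85260175e-02 -9.81247757e-01  1.91858349e-01  4.21012994e+02]
 [-9.99521952e-01 -2.29266445e-02 -2.07421641e-02 -1.15950338e+02]
 [ 2.47518702e-02 -1.91382362e-01 -9.81203412e-01  8.84268180e+02]
 [ 0.00000000e+00  0.00000000e+00  0.00000000e+00  1.00000000e+00]]
{'t': 0.1, 'qpos': array([ 1.24200182e+00,  4.23764551e-01,  1.63060457e+00, -4.18992917e-05,
        1.08864449e+00, -1.89847288e-02]), 'qvel': array([-7.06280327e-05, -6.96443107e-04, -1.06193709e-03,  1.00812915e-03,
       -1.41032968e-03, -2.16141833e-03]), 'joint_torque': array([-7.42397278e-04, -5.45613885e+01, -2.74325806e+01,  6.44512614e-02,
        1.88557827e-02, -5.80627147e-05]), 'ee_pos': array([190.35941826, 594.76436271, 221.98290729]), 'orientation': array([-0.97889476,  1.34114801,  0.9774908 ]), 'ft_force': array([-0.31338215, -1.08113671,  0.28012098]), 'moment': array([-0.00174266,  0.00969742,  0.04061843]), 'width': 88.09238297700709}
```

View pics/side0.png

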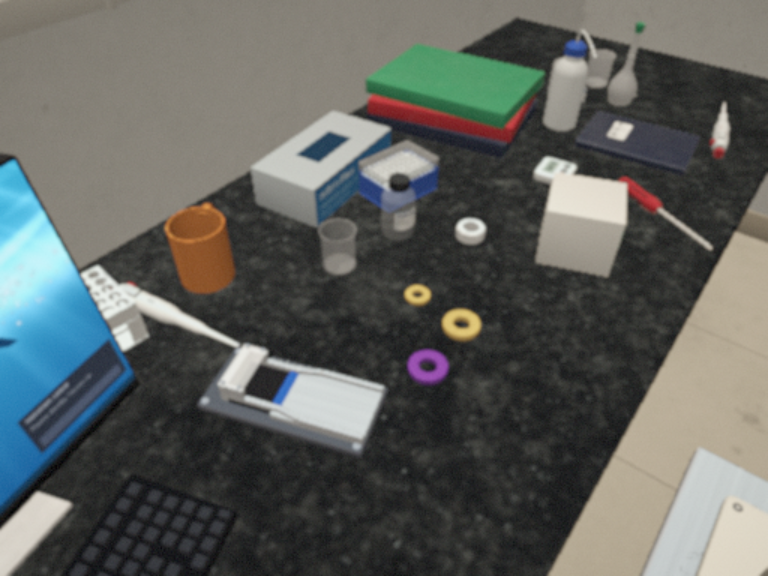

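View pics/top0.png

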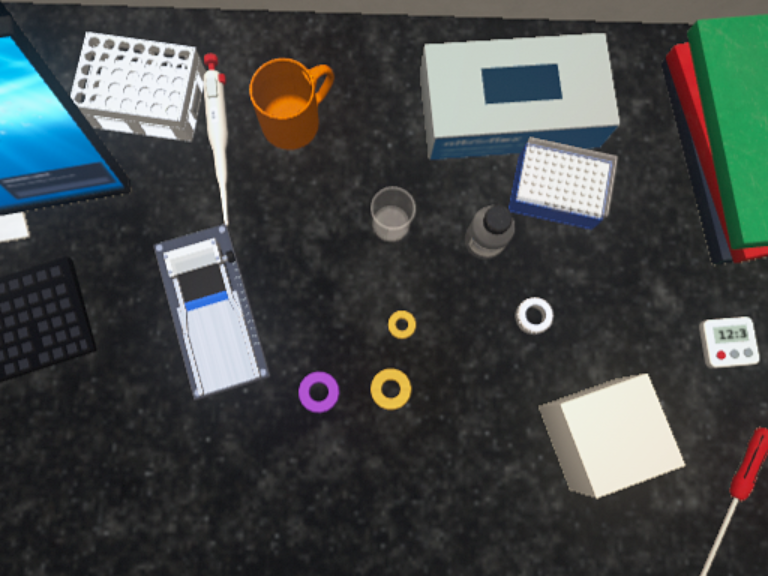

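The side view shows the brass ring at (461,324) and the fixture around (295,400). The top view shows the ring at (390,389), a smaller brass decoy at (402,324), a purple decoy at (319,391), and the fixture with corners at (155,243), (228,226), (268,376) and (195,397). The pocket is at the far end.

```bash
cat > h.py <<'E'
import numpy as np,cv2,pickle
def ray(d,uv,z):
    uv=np.atleast_2d(np.array(uv,float)); K=d["mtx"];T=d["world_from_camera"]
    v=np.c_[(uv[:,0]-K[0,2])/K[0,0],(uv[:,1]-K[1,2])/K[1,1],np.ones(len(uv))]@T[:3,:3].T
    o=T[:3,3]; return o+v*((z-o[2])/v[:,2])[:,None]
def pts(d):
    h,w=d["depth"].shape;u,v=np.meshgrid(np.arange(w),np.arange(h));K=d["mtx"];T=d["world_from_camera"];D=d["depth"]
    P=np.stack([(u-K[0,2])/K[0,0]*D,(v-K[1,2])/K[1,1]*D,D],-1)
    return P@T[:3,:3].T+T[:3,3]
E
python3 - <<'E'
from h import *
for n in("top","side"):
    d=pickle.load(open(n+"0.pkl","rb"));hsv=cv2.cvtColor(d["img"],cv2.COLOR_RGB2HSV);P=pts(d)
    for nm,lo,hi in(("brass",(18,90,90),(32,255,255)),("blue",(105,150,100),(122,255,255))):
        m=cv2.inRange(hsv,lo,hi)
        c,_=cv2.findContours(m,cv2.RETR_EXTERNAL,cv2.CHAIN_APPROX_NONE)
        for k in c:
            if cv2.contourArea(k)<80: continue
            e=cv2.minAreaRect(k); 
            z=10 if nm=="brass" else 22
            q=ray(d,k[:,0],z)
            (cx,cy),r=cv2.minEnclosingCircle(q[:,:2].astype(np.float32))
            print(n,nm,np.round(e[0]),"A",cv2.contourArea(k),"c",round(cx,1),round(cy,1),"r",round(r,1), "mean",q.mean(0).round(1))
            if nm=="blue" : print(ray(d,cv2.boxPoints(e),z).round(1).tolist())
    if n=="top":
        print("corners",ray(d,np.array([(155,243),(228,226),(268,376),(195,397)])/1.5,12).round(1))
        x=cv2.resize(d["img"][140:280,85:195,::-1],None,fx=4,fy=4,interpolation=cv2.INTER_CUBIC)
    else: x=cv2.resize(d["img"][215:310,125:325,::-1],None,fx=4,fy=4,interpolation=cv2.INTER_CUBIC)
    cv2.imwrite(f"pics/{n}0z.png",x)
E
```

```text
top brass [260. 259.] A 562.0 c 470.4 -151.0 r 26.4 mean [ 470.4 -150.8   10. ]
top brass [268. 216.] A 263.0 c 553.4 -163.8 r 18.8 mean [ 553.2 -164.    10. ]
top blue [137. 200.] A 123.5 c 577.4 86.0 r 26.7 mean [576.7  85.5  22. ]
[[573.0, 112.6, 22.0], [590.0, 62.3, 22.0], [580.1, 58.8, 22.0], [563.2, 108.9, 22.0]]
corners [[652.2 158.7  12. ]
 [677.7  65.5  12. ]
 [482.8   3.5  12. ]
 [454.8  93.1  12. ]]
side brass [307. 216.] A 447.5 c 468.1 -147.9 r 32.0 mean [ 470.2 -146.5   10. ]
side brass [278. 196.] A 202.0 c 552.0 -158.5 r 23.4 mean [ 552.  -158.2   10. ]
side blue [189. 258.] A 98.5 c 579.2 85.9 r 23.8 mean [579.3  87.2  22. ]
[[577.5, 109.5, 22.0], [593.2, 63.9, 22.0], [581.7, 63.2, 22.0], [566.6, 108.6, 22.0]]
side blue [246. 126.] A 125.5 c 764.9 -312.9 r 47.6 mean [ 763.5 -312.8   22. ]
[[793.5, -301.5, 22.0], [806.1, -338.3, 22.0], [734.1, -322.6, 22.0], [723.7, -287.5, 22.0]]
side blue [284. 123.] A 123.0 c 694.9 -390.6 r 44.6 mean [ 697.6 -387.8   22. ]
[[717.3, -373.6, 22.0], [705.3, -434.0, 22.0], [672.0, -405.0, 22.0], [684.6, -347.2, 22.0]]
```

View pics/top0z.png

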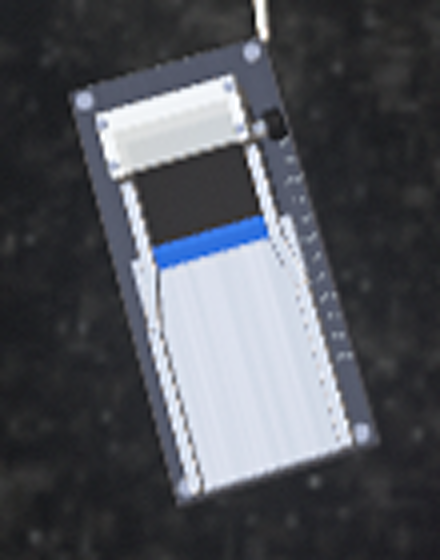

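View pics/side0z.png

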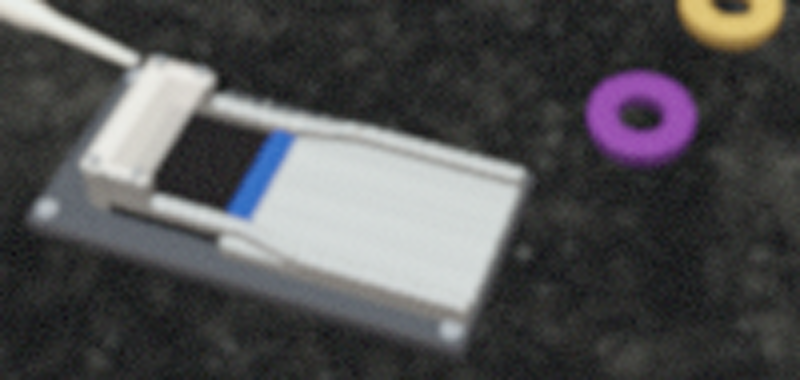

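The top zoom shows a mostly clear deck, the blue lip at image (137,200) and the window bridge beyond it. The side zoom agrees. Next I'll refine the fixture axis.

```bash
python3 - <<'E'
from h import *
for n,box in(("top",(140,280,85,195)),("side",(215,310,125,265))):
    d=pickle.load(open(n+"0.pkl","rb"));hsv=cv2.cvtColor(d["img"],cv2.COLOR_RGB2HSV)
    P=pts(d)
    r0,r1,c0,c1=box
    M=np.zeros(hsv.shape[:2],np.uint8);M[r0:r1,c0:c1]=1
    # fixture: height above counter in depth
    Z=P[...,2]; m=((Z>6)&(Z<60)&(d["depth"]>0)).astype(np.uint8)*M
    k=max(cv2.findContours(m,0,1)[0],key=cv2.contourArea)
    x=P[(m>0)&(Z<15)&(Z>8)][:,:2].astype(np.float32)
    print(n,"base rect depth",cv2.minAreaRect(x), len(x))
    # blue
    b=cv2.inRange(hsv,(105,150,90),(122,255,255))*M
    q=np.argwhere(b>0)[:,::-1]; Q=ray(d,q,21.5)[:,:2]
    print("blue",Q.mean(0),cv2.minAreaRect(Q.astype(np.float32)),"z",np.median(Z[b>0]))
    # deck: bright at z~20
    br=((hsv[...,2]>170)&(hsv[...,1]<40)).astype(np.uint8)*M
    q=np.argwhere((br>0)&(Z<32))[:,::-1]; Q=ray(d,q,20)[:,:2]
    print("deck",cv2.minAreaRect(Q.astype(np.float32)),np.median(Z[br>0]))
    # dark base contour by colour
    g=((hsv[...,2]>60)).astype(np.uint8)*M
    bb=cv2.morphologyEx(g,cv2.MORPH_OPEN,np.ones((5,5)))
    k=max(cv2.findContours(bb,0,1)[0],key=cv2.contourArea);Q=ray(d,cv2.convexHull(k)[:,0],12)[:,:2]
    print("base colour",cv2.minAreaRect(Q.astype(np.float32)))
    u=hsv[200,:,:] 
E
```

```text
top base rect depth ((575.1997680664062, 82.74528503417969), (226.47047424316406, 104.72752380371094), 18.300493240356445) 1591
blue [576.67777481  85.73837323] ((576.6441650390625, 85.80007934570312), (10.516717910766602, 53.14315414428711), 18.634571075439453) z 20.56464750200894
deck ((576.8341064453125, 79.55506134033203), (225.21682739257812, 88.48345947265625), 16.5472469329834) 20.08898302333614
base colour ((566.850830078125, 81.80941009521484), (212.63572692871094, 99.0833969116211), 18.67742347717285)
side base rect depth ((603.208740234375, 96.1190185546875), (287.3070068359375, 104.94298553466797), 16.76725196838379) 1305
blue [579.63257863  87.04839976] ((580.0686645507812, 85.77903747558594), (10.91706371307373, 47.421138763427734), 17.827781677246094) z 22.238122366210632
deck ((606.468017578125, 96.77091217041016), (294.11981201171875, 108.1756820678711), 13.834875106811523) 21.271549726120497
base colour ((608.1709594726562, 94.22994232177734), (303.35272216796875, 120.45010375976562), 14.550189971923828)
```

```bash
cat >> h.py <<'E'
from scipy.spatial.transform import Rotation as R
C=np.array([566.9,81.8]);A=np.radians(18.5);U=np.array([np.cos(A),np.sin(A)]);V=np.array([-U[1],U[0]])
def fx(x,y,z): return np.r_[C+x*U+y*V,z]
def go(target=None,yaw=18.5):
    from workcell import ctrl
    o=ctrl.get_obs();p=o["ee_pos"];M=R.from_rotvec(o["orientation"]).as_matrix()
    # turn about tool x so jaw axis z lies along yaw (mod 180)
    j=M[:,2];cur=np.degrees(np.arctan2(j[1],j[0]));dy=(yaw-cur+90)%180-90
    print("t",round(o["t"],2),"p",p.round(1),"toolx",M[:,0].round(3),"jaw yaw",round(cur,1),"turn",round(np.radians(dy)*np.sign(M[2,0]),3),"q",o["qpos"].round(2),"F",o["ft_force"].round(1),"w",round(o["width"],1))
    r=p[:2]-C;print("fixture xy",(r@U).round(1),(r@V).round(1))
    if target is not None:
        print("shift tool",(M.T@(np.array(target)-p)).round(1))
E
python3 -c "
from h import *
go([470.4,-151,120])"
```

```text
t 0.1 p [190.4 594.8 222. ] toolx [-0.    -0.001 -1.   ] jaw yaw 72.3 turn 0.938 q [ 1.24  0.42  1.63 -0.    1.09 -0.02] F [-0.3 -1.1  0.3] w 88.1
fixture xy -194.3 605.9
shift tool [ 102.9 -494.1 -624.7]
```

Emit:
send_rows:
  rows:
    - [0,0,0,0.117]
    - [0,0,0,0.117]
    - [0,0,0,0.117]
    - [0,0,0,0.117]
    - [0,0,0,0.117]
    - [0,0,0,0.117]
    - [0,0,0,0.117]
    - [0,0,0,0.117]
  fingers: 0.8

```text
t: 0.77
ee_pos: [189.4, 592.2, 218.1]
orientation: [-0.23, 1.563, 0.217]
ft_force: [-0.4, -0.6, -0.2]
width: 70.2
```

```bash
python3 -c "
from h import *
go([470.4,-151,120])"
```

```text
t 0.77 p [189.4 592.2 218.1] toolx [-0.003 -0.009 -1.   ] jaw yaw 16.3 turn -0.039 q [ 1.24  0.43  1.63 -0.    1.09  0.96] F [-0.4 -0.6 -0.2] w 70.2
fixture xy -196.0 603.8
shift tool [ 103.7 -791.4   61.7]
```

Emit:
send_rows:
  rows:
    - [-1,-39,3,-0.02]
    - [-1,-39,3,-0.02]
    - [-1,-39,3,0]
    - [-1,-39,3,0]
    - [-1,-39,3,0]
    - [-1,-39,3,0]
    - [-1,-39,3,0]
    - [-1,-39,3,0]
    - [-1,-39,3,0]
    - [-1,-39,3,0]

```text
t: 1.6
ee_pos: [338.3, 220.5, 227.0]
orientation: [-0.265, 1.562, 0.251]
ft_force: [0.7, 0.7, 0.9]
width: 70.5
```

```bash
python3 -c "
from h import *
go([470.4,-151,120])"
```

```text
t 1.6 p [338.3 220.5 227. ] toolx [-0.005 -0.01  -1.   ] jaw yaw 18.8 turn 0.005 q [ 0.55  0.09  2.08 -0.01  0.98  0.23] F [0.7 0.7 0.9] w 70.5
fixture xy -172.8 204.1
shift tool [ 110.  -393.4    6.2]
```

Emit:
send_rows:
  rows:
    - [5,-39,0.6,0]
    - [5,-39,0.6,0]
    - [5,-39,0.6,0]
    - [5,-39,0.6,0]
    - [5,-39,0.6,0]
    - [5,-39,0.6,0]
    - [5,-39,0.6,0]
    - [5,-39,0.6,0]
    - [5,-39,0.6,0]
    - [5,-39,0.6,0]

```text
t: 2.43
ee_pos: [471.5, -167.0, 179.3]
orientation: [-0.263, 1.557, 0.251]
ft_force: [0.9, 0.3, -0.4]
width: 70.2
```

```bash
python3 -c "
from h import *
go([470.4,-151,70])"
```

```text
t 2.43 p [ 471.5 -167.   179.3] toolx [-0.001 -0.008 -1.   ] jaw yaw 18.8 turn 0.005 q [-0.36  0.3   1.94 -0.01  0.9  -0.68] F [ 0.9  0.3 -0.4] w 70.2
fixture xy -169.4 -205.7
shift tool [109.2  16.3   4.5]
```

Emit:
send_rows:
  rows:
    - [25,8,2,0]
    - [25,7,2,0]
    - [25,1,0.5,0]
    - [25,0,0,0]
    - [20,0,0,0]
    - [0,0,0,0]

```text
t: 2.93
ee_pos: [475.1, -162.6, 54.3]
orientation: [-0.256, 1.553, 0.237]
ft_force: [-1.0, -0.7, -0.7]
width: 70.3
```

```bash
python3 - <<'E'
from h import *
from workcell import ctrl
go([470.4,-150.5,2.5])
for n in("side","top"):
    d=ctrl.get_image(n); u=d["img"][:,:,::-1]
    c=u[150:300,200:400] if n=="side" else u[180:330,170:370]
    cv2.imwrite(f"pics/{n}1.png",cv2.resize(c,None,fx=3.5,fy=3.5))
E
```

```text
t 2.93 p [ 475.1 -162.6   54.3] toolx [ 0.006 -0.012 -1.   ] jaw yaw 18.0 turn -0.008 q [-0.35  0.52  2.   -0.02  0.62 -0.65] F [-1.  -0.7 -0.7] w 70.3
fixture xy -164.6 -202.6
shift tool [51.6 13.6 -0.8]
```

View pics/side1.png

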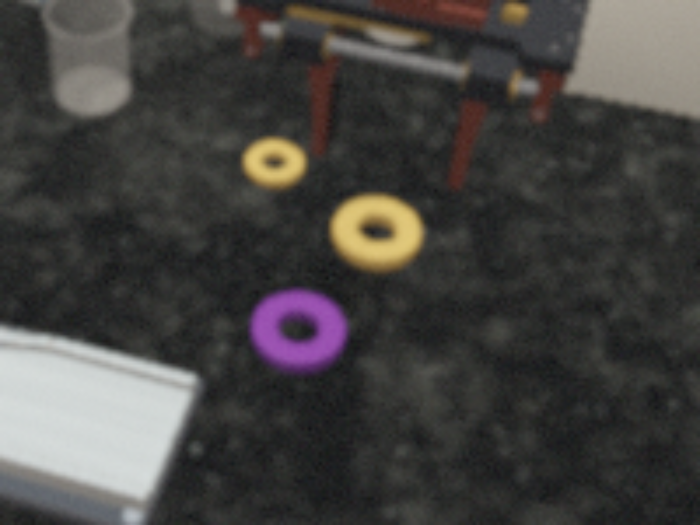

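View pics/top1.png

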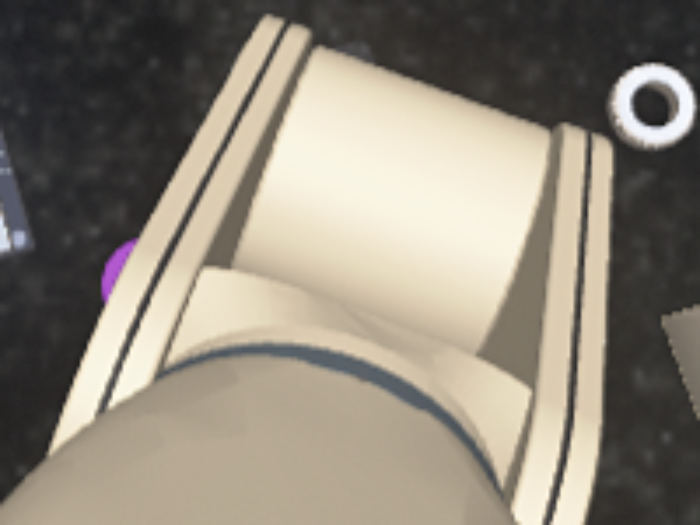

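The side view shows the open jaws above and slightly beyond the ring, at crop (377,232). In the top view the arm hides the ring. I need about 13 mm more in y before going down.

Emit:
send_rows:
  rows:
    - [0,13,-1,0]
    - [0,5,0,0]
    - [0,2,0,0]
    - [0,0,0,0]

```text
t: 3.37
ee_pos: [471.3, -142.9, 61.0]
orientation: [-0.26, 1.544, 0.233]
ft_force: [-0.0, 0.2, 0.6]
width: 70.2
```

```bash
python3 - <<'E'
from h import *
go([470.4,-150.5,2.5])
E
```

```text
t 3.37 p [ 471.3 -142.9   61. ] toolx [ 0.015 -0.015 -1.   ] jaw yaw 18.0 turn -0.008 q [-0.31  0.49  2.03 -0.02  0.61 -0.61] F [-0.   0.2  0.6] w 70.2
fixture xy -162.0 -182.7
shift tool [58.6 -5.9 -3.8]
```

Emit:
send_rows:
  rows:
    - [12,-3,-2,0]
    - [12,-3,-2,0]
    - [12,0,0,0]
    - [10,0,0,0]
    - [0,0,0,0]
    - [0,0,0,0]

```text
t: 3.87
ee_pos: [474.5, -150.6, 19.0]
orientation: [-0.266, 1.533, 0.231]
ft_force: [-0.4, -0.2, -0.3]
width: 70.2
```

```bash
python3 - <<'E'
from h import *
go([470.4,-150.5,2.5])
E
```

```text
t 3.87 p [ 474.5 -150.6   19. ] toolx [ 0.026 -0.018 -0.999] jaw yaw 18.2 turn -0.005 q [-0.33  0.58  2.03 -0.02  0.51 -0.63] F [-0.4 -0.2 -0.3] w 70.2
fixture xy -161.3 -191.0
shift tool [16.4  1.8 -4.2]
```

Emit:
send_rows:
  rows:
    - [14,2,-5,0]
    - [4,0,-1,0]

```text
t: 4.03
ee_pos: [470.3, -151.2, 2.2]
orientation: [-0.268, 1.53, 0.23]
ft_force: [-1.0, -0.5, -0.8]
width: 70.1
```

```bash
python3 - <<'E'
from h import *
go([470.4,-150.5,2.5])
E
```

```text
t 4.03 p [ 470.3 -151.2    2.2] toolx [ 0.03  -0.019 -0.999] jaw yaw 18.3 turn -0.004 q [-0.33  0.61  2.04 -0.02  0.46 -0.63] F [-1.  -0.5 -0.8] w 70.1
fixture xy -165.5 -190.3
shift tool [-0.3  0.6  0.3]
```

Emit:
send_rows:
  rows:
    - [-0.7,0,0,0]
    - [-0.5,0,0,0]
    - [-0.5,0,0,0]
  fingers: 0

```text
t: 4.28
ee_pos: [470.7, -151.2, 4.9]
orientation: [-0.268, 1.53, 0.23]
ft_force: [-0.3, -1.0, -0.1]
width: 53.8
```

```bash
python3 - <<'E'
from h import *
go([470.4,-150.5,60])
E
```

```text
t 4.28 p [ 470.7 -151.2    4.9] toolx [ 0.03  -0.02  -0.999] jaw yaw 18.3 turn -0.004 q [-0.33  0.6   2.04 -0.02  0.47 -0.63] F [-0.3 -1.  -0.1] w 53.8
fixture xy -165.2 -190.5
shift tool [-55.1  -0.8   1.2]
```

Emit:
send_rows:
  rows:
    - [2,0,0,0]
    - [0,0,0,0]
    - [0,0,0,0]

```text
t: 4.53
ee_pos: [472.0, -151.7, 5.6]
orientation: [-0.269, 1.527, 0.229]
ft_force: [-0.1, -0.6, -0.8]
width: 50.3
```

```bash
python3 - <<'E'
from h import *
go([470.4,-150.5,60])
E
```

```text
t 4.53 p [ 472.  -151.7    5.6] toolx [ 0.032 -0.021 -0.999] jaw yaw 18.3 turn -0.003 q [-0.33  0.6   2.04 -0.02  0.47 -0.63] F [-0.1 -0.6 -0.8] w 50.3
fixture xy -164.1 -191.3
shift tool [-54.5  -0.    0.1]
```

Emit:
send_rows:
  rows:
    - [1,0,0,0]
    - [0,0,0,0]

```text
t: 4.7
ee_pos: [472.6, -151.8, 5.1]
orientation: [-0.27, 1.526, 0.229]
ft_force: [0.5, -0.5, -1.3]
width: 49.8
```

```bash
python3 - <<'E'
from h import *
from workcell import ctrl
go([470.4,-150.5,60])
d=ctrl.get_image("side"); u=d["img"][:,:,::-1]
cv2.imwrite(f"pics/side2.png",cv2.resize(u[150:270,240:380],None,fx=5,fy=5))
E
```

```text
t 4.7 p [ 472.6 -151.8    5.1] toolx [ 0.034 -0.021 -0.999] jaw yaw 18.3 turn -0.003 q [-0.33  0.6   2.04 -0.02  0.46 -0.63] F [ 0.5 -0.5 -1.3] w 49.8
fixture xy -163.5 -191.6
shift tool [-55.    0.3  -0.3]
```

View pics/side2.png

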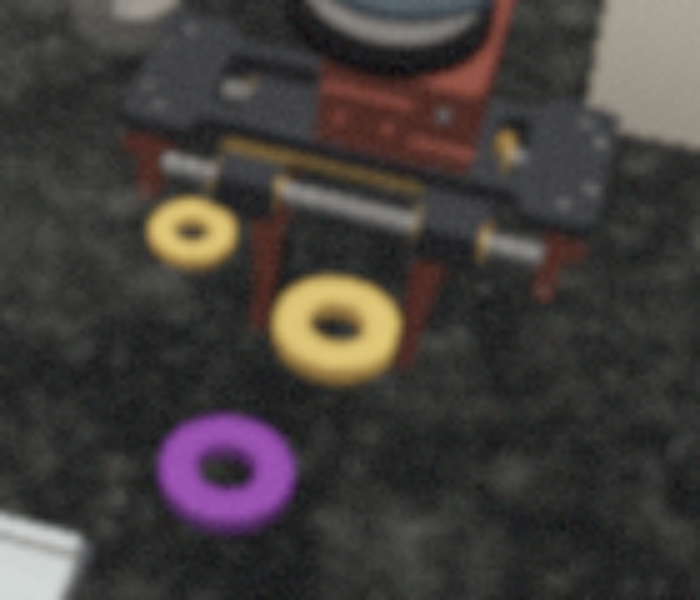

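The side view shows the fingers at crop (262,315) and (415,350), behind the ring's centre at (337,328). They are off centre and squeezing the ring out, so I'll open and re-measure.

Emit:
send_rows:
  rows:
    - [0,0,0,0]
    - [0,0,0,0]
  fingers: 0.8

```text
t: 4.92
ee_pos: [472.8, -151.8, 5.1]
orientation: [-0.27, 1.526, 0.229]
ft_force: [-0.4, -0.1, -0.1]
width: 60.1
```

```bash
cat >> h.py <<'E'
def ring(d,z=10,roi=None):
    hsv=cv2.cvtColor(d["img"],cv2.COLOR_RGB2HSV);m=cv2.inRange(hsv,(18,90,120),(32,255,255))
    cs,hi=cv2.findContours(m,cv2.RETR_CCOMP,cv2.CHAIN_APPROX_NONE)
    for k,h in zip(cs,hi[0]):
        if h[3]<0 and cv2.contourArea(k)>150:
            e=cv2.fitEllipse(k);print("outer px",np.round(e[0],1),np.round(e[1],1),"area",cv2.contourArea(k),"->",ray(d,e[0],z)[0].round(1))
        if h[3]>=0 and len(k)>8:
            e=cv2.fitEllipse(k);print("  hole px",np.round(e[0],1),"->",ray(d,e[0],z)[0].round(1))
E
python3 - <<'E'
from h import *
from workcell import ctrl
for n in ("top","side"):
    print(n+" before");d=pickle.load(open(n+"0.pkl","rb"));ring(d)
d=ctrl.get_image("side");print("side now");ring(d)
go([470.4,-150.5,2.5])
E
```

```text
top before
outer px [260.1 259. ] [26.3 26.8] area 553.0 -> [ 470.4 -150.8   10. ]
  hole px [260.  258.8] -> [ 470.6 -150.7   10. ]
outer px [267.5 215.9] [17.6 18.3] area 250.5 -> [ 553.1 -163.9   10. ]
  hole px [267.5 215.9] -> [ 553.2 -164.    10. ]
side before
outer px [307.3 215.7] [20.1 25.9] area 407.0 -> [ 469.8 -146.5   10. ]
  hole px [307.3 215.4] -> [ 470.3 -147.    10. ]
outer px [277.9 195.8] [13.1 17.5] area 179.0 -> [ 552.5 -158.4   10. ]
  hole px [278.  195.8] -> [ 552.3 -158.5   10. ]
side now
outer px [306.9 215.1] [20.2 25.9] area 409.0 -> [ 471.4 -147.3   10. ]
  hole px [306.8 215. ] -> [ 471.8 -147.4   10. ]
outer px [277.8 195.9] [12.9 17.7] area 177.0 -> [ 552.4 -158.1   10. ]
  hole px [278.  195.8] -> [ 552.3 -158.5   10. ]
t 4.97 p [ 472.7 -151.8    5. ] toolx [ 0.034 -0.021 -0.999] jaw yaw 18.3 turn -0.003 q [-0.33  0.6   2.04 -0.02  0.46 -0.63] F [-0.   0.2 -0.4] w 64.1
fixture xy -163.4 -191.7
shift tool [ 2.4  2.1 -1.9]
```

The ring barely moved (about 1.5 mm) and lies within a few mm of the TCP, so the grip was reasonable. I'll centre better, go lower and grip again.

Emit:
send_rows:
  rows:
    - [2.5,4,-1,0]
    - [1,0,0,0]

```text
t: 5.13
ee_pos: [470.6, -148.2, 1.3]
orientation: [-0.269, 1.526, 0.228]
ft_force: [-1.7, 4.8, 7.5]
width: 70.0
```

```bash
python3 - <<'E'
from h import *
go([471,-149,2.5])
E
```

```text
t 5.13 p [ 470.6 -148.2    1.3] toolx [ 0.034 -0.021 -0.999] jaw yaw 18.3 turn -0.004 q [-0.32  0.61  2.04 -0.02  0.45 -0.62] F [-1.7  4.8  7.5] w 70.0
fixture xy -164.3 -187.6
shift tool [-1.1 -0.9  0.1]
```

Emit:
send_rows:
  rows:
    - [-1,0,0,0]
    - [0.3,0,0,0]
    - [0,0,0,0]
    - [0,0,0,0]
    - [0,0,0,0]
  fingers: 0

```text
t: 5.55
ee_pos: [470.2, -147.8, 1.6]
orientation: [-0.27, 1.527, 0.229]
ft_force: [-0.4, 0.3, 0.7]
width: 50.2
```

```bash
python3 - <<'E'
from h import *
go([471,-149,60])
E
```

```text
t 5.55 p [ 470.2 -147.8    1.6] toolx [ 0.033 -0.021 -0.999] jaw yaw 18.3 turn -0.003 q [-0.32  0.61  2.04 -0.02  0.45 -0.62] F [-0.4  0.3  0.7] w 50.2
fixture xy -164.6 -187.0
shift tool [-58.3  -3.2   1.9]
```

Emit:
send_rows:
  rows:
    - [-10,0,0,0]
    - [-20,0,0,0]
    - [-20,0,0,0]
    - [-10,0,0,0]

```text
t: 5.88
ee_pos: [465.9, -145.9, 62.3]
orientation: [-0.267, 1.533, 0.232]
ft_force: [-0.2, -1.5, -1.1]
width: 50.5
```

```bash
python3 - <<'E'
from h import *
from workcell import ctrl
go(fx(-50,0,70))
d=ctrl.get_image("side"); u=d["img"][:,:,::-1]
cv2.imwrite(f"pics/side3.png",cv2.resize(u[100:270,200:400],None,fx=3.5,fy=3.5))
E
```

```text
t 5.88 p [ 465.9 -145.9   62.3] toolx [ 0.027 -0.019 -0.999] jaw yaw 18.3 turn -0.004 q [-0.32  0.48  2.04 -0.02  0.59 -0.63] F [-0.2 -1.5 -1.1] w 50.5
fixture xy -168.1 -183.9
shift tool [-10.2 184.1 117.5]
```

View pics/side3.png

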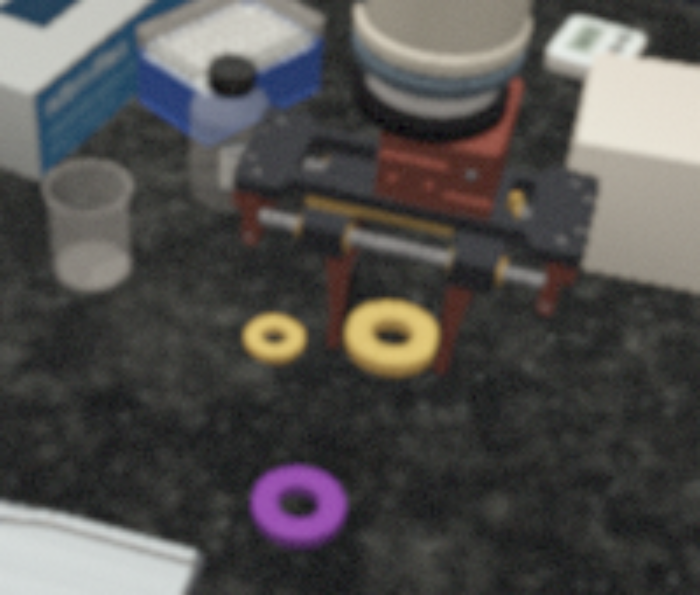

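The ring is held and lifted, at crop (392,337) between the fingers.

Emit:
send_rows:
  rows:
    - [-10,10,6,0]
    - [-8,25,16,0]
    - [-5,30,20,0]
    - [-3,30,20,0]
    - [0,30,20,0]
    - [0,25,15,0]
    - [0,10,7,0]

```text
t: 6.52
ee_pos: [517.8, 42.8, 90.3]
orientation: [-0.262, 1.525, 0.222]
ft_force: [0.2, -0.9, -1.5]
width: 50.2
```

```bash
python3 - <<'E'
from h import *
go(fx(-50,0,70))
E
```

```text
t 6.52 p [517.8  42.8  90.3] toolx [ 0.036 -0.02  -0.999] jaw yaw 17.8 turn -0.012 q [ 0.07  0.46  1.97 -0.04  0.68 -0.21] F [ 0.2 -0.9 -1.5] w 50.2
fixture xy -58.9 -21.4
shift tool [19.9 22.1  8.1]
```

Emit:
send_rows:
  rows:
    - [0,16,5,-0.012]
    - [0,6,2,0]
    - [0,0,0,0]
    - [0,0,0,0]

```text
t: 6.85
ee_pos: [518.1, 70.3, 89.1]
orientation: [-0.276, 1.523, 0.236]
ft_force: [1.2, -0.5, -0.8]
width: 50.3
```

```bash
python3 - <<'E'
from h import *
go(fx(-50,0,30))
E
```

```text
t 6.85 p [518.1  70.3  89.1] toolx [ 0.036 -0.02  -0.999] jaw yaw 18.8 turn 0.005 q [ 0.13  0.47  1.96 -0.04  0.68 -0.17] F [ 1.2 -0.5 -0.8] w 50.3
fixture xy -49.9 4.5
shift tool [59.1 -2.7 -1.7]
```

Emit:
send_rows:
  rows:
    - [14,-2,-1,0]
    - [14,-1,-1,0]
    - [12,0,0,0]
    - [0,0,0,0]
    - [0,0,0,0]

```text
t: 7.27
ee_pos: [518.4, 61.0, 48.2]
orientation: [-0.273, 1.523, 0.231]
ft_force: [0.5, -0.2, 0.2]
width: 50.2
```

```bash
python3 - <<'E'
from h import *
from workcell import ctrl
go(fx(-50,0,30))
d=ctrl.get_image("side"); u=d["img"][:,:,::-1]
cv2.imwrite(f"pics/side4.png",cv2.resize(u[200:310,120:280],None,fx=5,fy=5))
ring(d,38)
E
```

```text
t 7.27 p [518.4  61.   48.2] toolx [ 0.037 -0.021 -0.999] jaw yaw 18.5 turn 0.0 q [ 0.11  0.54  1.97 -0.04  0.59 -0.18] F [ 0.5 -0.2  0.2] w 50.2
fixture xy -52.6 -4.3
shift tool [18.1  4.9  2.1]
outer px [221.9 253. ] [24.6 26.6] area 507.0 -> [530.5  51.1  38. ]
  hole px [223.1 253.7] -> [527.9  50.9  38. ]
outer px [277.9 195.8] [13.2 17.4] area 178.0 -> [ 536.4 -133.4   38. ]
  hole px [278.  195.8] -> [ 536.3 -133.5   38. ]
```

View pics/side4.png

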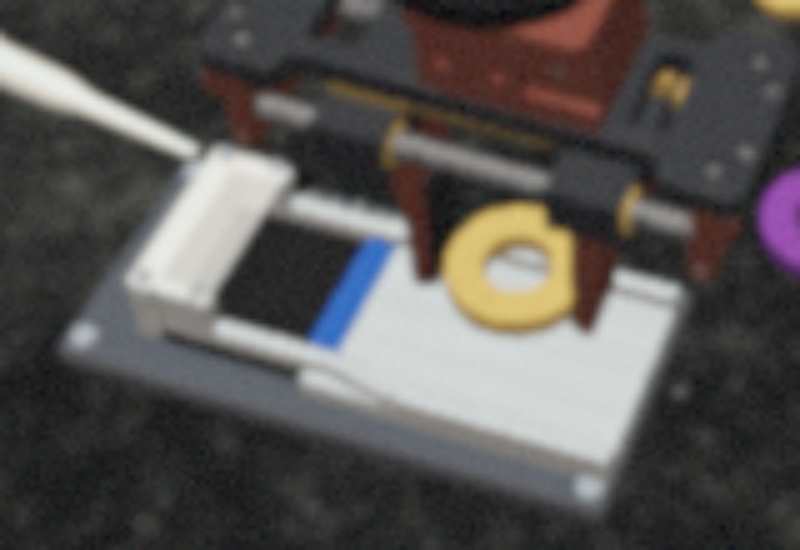

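The ring has swung about the jaw axis, with its near edge low, at crop (520,265). It is still held and should level itself on the deck. I'll centre it laterally and lower gently.

Emit:
send_rows:
  rows:
    - [0,5,2,0]
    - [4,1,0,0]
    - [4,0,0,0]
    - [2,0,0,0]

```text
t: 7.65
ee_pos: [520.2, 66.9, 39.9]
orientation: [-0.272, 1.519, 0.23]
ft_force: [0.7, -0.3, -0.7]
width: 50.5
```

```bash
python3 - <<'E'
from h import *
go(fx(-50,0,22))
E
```

```text
t 7.65 p [520.2  66.9  39.9] toolx [ 0.04  -0.021 -0.999] jaw yaw 18.4 turn -0.001 q [ 0.12  0.56  1.97 -0.05  0.58 -0.16] F [ 0.7 -0.3 -0.7] w 50.5
fixture xy -49.0 0.7
shift tool [17.8 -0.1 -1.6]
```

Emit:
send_rows:
  rows:
    - [5,0,-1,0]
    - [4,0,0,0]
    - [3,0,0,0]

```text
t: 7.9
ee_pos: [520.2, 66.7, 27.3]
orientation: [-0.272, 1.518, 0.23]
ft_force: [-0.0, 0.4, -0.4]
width: 50.3
```

```bash
python3 - <<'E'
from h import *
go(fx(-50,0,22))
E
```

```text
t 7.9 p [520.2  66.7  27.3] toolx [ 0.042 -0.02  -0.999] jaw yaw 18.5 turn -0.001 q [ 0.12  0.58  1.98 -0.05  0.55 -0.16] F [-0.   0.4 -0.4] w 50.3
fixture xy -49.1 0.5
shift tool [ 5.3 -0.3 -1.1]
```

Emit:
send_rows:
  rows:
    - [2,0,0,0]
    - [2,0,0,0]

```text
t: 8.07
ee_pos: [520.0, 66.6, 22.3]
orientation: [-0.272, 1.519, 0.23]
ft_force: [0.7, 0.7, -0.9]
width: 50.3
```

```bash
python3 - <<'E'
from h import *
from workcell import ctrl
go(fx(-50,0,22))
d=ctrl.get_image("side"); u=d["img"][:,:,::-1]
cv2.imwrite(f"pics/side5.png",cv2.resize(u[200:310,120:280],None,fx=5,fy=5))
ring(d,30)
E
```

```text
t 8.07 p [520.   66.6  22.3] toolx [ 0.041 -0.021 -0.999] jaw yaw 18.5 turn -0.0 q [ 0.12  0.59  1.98 -0.05  0.54 -0.16] F [ 0.7  0.7 -0.9] w 50.3
fixture xy -49.3 0.5
shift tool [ 0.2 -0.5 -0.7]
outer px [220.  264.2] [23.9 25.7] area 464.5 -> [521.2  67.6  30. ]
  hole px [221.1 264.4] -> [519.5  66.6  30. ]
outer px [278.  195.8] [13.1 17.5] area 179.0 -> [ 540.9 -140.6   30. ]
  hole px [278.  195.8] -> [ 540.8 -140.7   30. ]
```

View pics/side5.png

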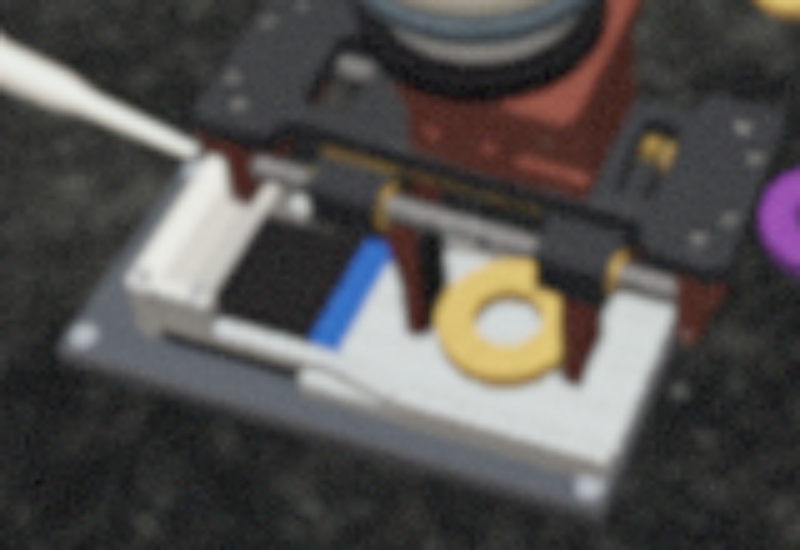

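The ring is over the middle of the deck, slightly tilted and close to touching. Releasing now.

Emit:
send_rows:
  rows:
    - [-0.3,0,0,0]
    - [-0.3,0,0,0]
    - [-0.3,0,0,0]
    - [-0.3,0,0,0]
  fingers: 0.72

```text
t: 8.45
ee_pos: [520.1, 66.6, 23.3]
orientation: [-0.272, 1.519, 0.23]
ft_force: [-0.5, 0.5, 0.6]
width: 63.1
```

```bash
python3 - <<'E'
from h import *
from workcell import ctrl
go(fx(-50,0,22))
d=ctrl.get_image("side"); u=d["img"][:,:,::-1]
cv2.imwrite(f"pics/side6.png",cv2.resize(u[200:310,120:280],None,fx=5,fy=5))
ring(d,30)
E
```

```text
t 8.45 p [520.1  66.6  23.3] toolx [ 0.041 -0.021 -0.999] jaw yaw 18.5 turn -0.0 q [ 0.12  0.59  1.98 -0.05  0.54 -0.16] F [-0.5  0.5  0.6] w 63.1
fixture xy -49.2 0.4
shift tool [ 1.3 -0.4 -0.8]
outer px [221.8 264.3] [23.6 26.8] area 491.0 -> [518.6  65.7  30. ]
  hole px [221.3 264.6] -> [518.9  66.8  30. ]
outer px [277.9 195.8] [13.2 17.4] area 178.0 -> [ 541.  -140.6   30. ]
  hole px [278.  195.8] -> [ 540.8 -140.7   30. ]
```

View pics/side6.png

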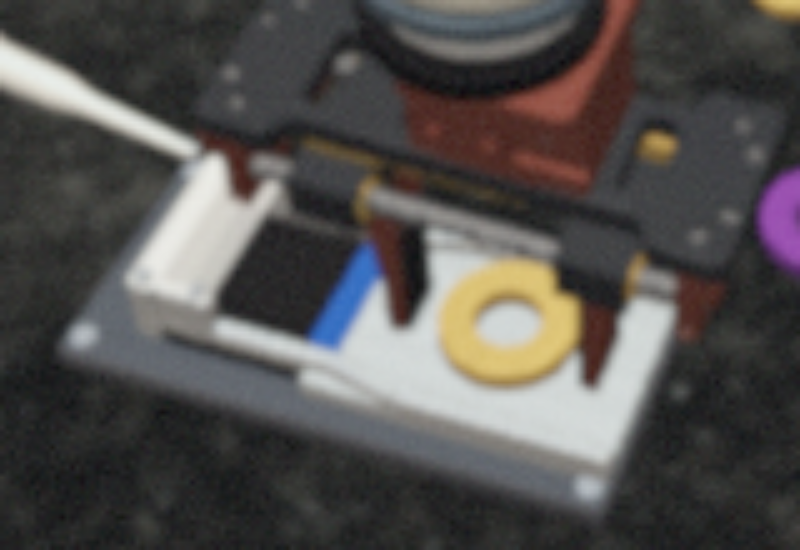

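The ring is released and looks flat at crop (512,322). Next I lift, back off, and shut the fingers.

Emit:
send_rows:
  rows:
    - [-12,0,0,0]
    - [-14,0,0,0]
    - [-14,0,0,0]
    - [-6,0,-10,0]
    - [-2,0,-20,0]
    - [-2,0,-15,0]
    - [0,0,-5,0]

```text
t: 9.08
ee_pos: [469.5, 51.5, 78.0]
orientation: [-0.273, 1.514, 0.231]
ft_force: [-0.6, 0.3, -0.6]
width: 63.5
```

```bash
python3 - <<'E'
from h import *
from workcell import ctrl
go(fx(-98,0,40))
d=ctrl.get_image("side"); u=d["img"][:,:,::-1]
cv2.imwrite(f"pics/side7.png",cv2.resize(u[200:310,120:280],None,fx=5,fy=5))
ring(d,30)
E
```

```text
t 9.08 p [469.5  51.5  78. ] toolx [ 0.045 -0.02  -0.999] jaw yaw 18.5 turn 0.0 q [ 0.1   0.43  2.08 -0.04  0.59 -0.19] F [-0.6  0.3 -0.6] w 63.5
fixture xy -102.0 2.2
shift tool [38.2 -0.9  2.6]
outer px [221.5 264.5] [23.1 26.2] area 473.5 -> [518.7  66.5  30. ]
  hole px [221.3 264.6] -> [518.9  66.8  30. ]
```

View pics/side7.png

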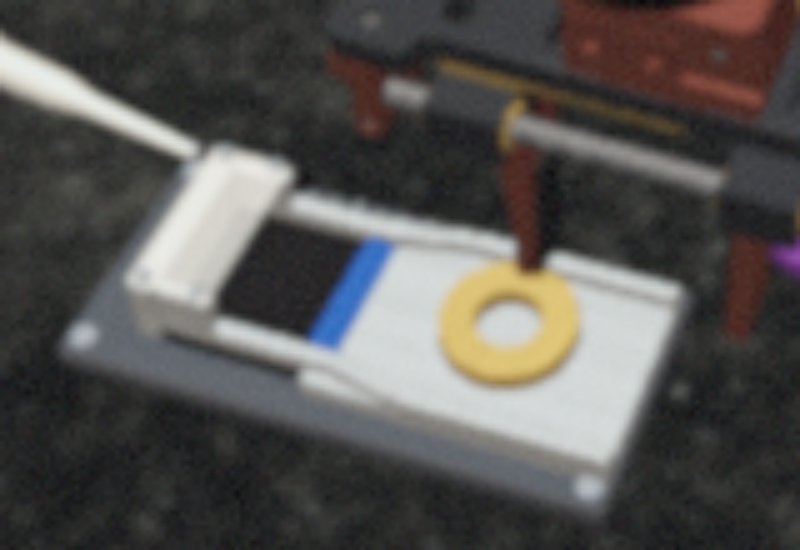

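The ring lies flat on the deck at crop (510,323), fixture (-50,+1), and is free of the fingers. Shutting the fingers.

Emit:
send_rows:
  rows:
    - [0,0,0,0]
    - [0,0,0,0]
    - [0,0,0,0]
    - [0,0,0,0]
    - [0,0,0,0]
    - [0,0,0,0]
  fingers: 0

```text
t: 9.63
ee_pos: [471.4, 51.8, 78.2]
orientation: [-0.273, 1.513, 0.23]
ft_force: [0.0, 0.4, -0.1]
width: 26.8
```

```bash
python3 - <<'E'
from h import *
go(fx(-102,0.5,25))
E
```

```text
t 9.63 p [471.4  51.8  78.2] toolx [ 0.047 -0.02  -0.999] jaw yaw 18.5 turn 0.0 q [ 0.1   0.43  2.08 -0.04  0.59 -0.19] F [ 0.   0.4 -0.1] w 26.8
fixture xy -100.1 1.8
shift tool [53.1  0.4 -3.9]
```

Emit:
send_rows:
  rows:
    - [13,0,-2,0]
    - [13,0,-2,0]
    - [11,0,0,0]
    - [3,0,0,0]
    - [0,0,0,0]

```text
t: 10.05
ee_pos: [471.7, 50.2, 36.7]
orientation: [-0.273, 1.51, 0.23]
ft_force: [-0.2, 0.5, -0.8]
width: 0.4
```

```bash
python3 - <<'E'
from h import *
go(fx(-102,0.5,25))
E
```

```text
t 10.05 p [471.7  50.2  36.7] toolx [ 0.049 -0.019 -0.999] jaw yaw 18.5 turn 0.001 q [ 0.1   0.52  2.09 -0.05  0.49 -0.18] F [-0.2  0.5 -0.8] w 0.4
fixture xy -100.3 0.2
shift tool [11.6  0.7 -2.2]
```

Emit:
send_rows:
  rows:
    - [7,0,-0.5,0]
    - [4,0,-0.5,0]
    - [0,0,0,0]

```text
t: 10.3
ee_pos: [472.1, 49.8, 25.4]
orientation: [-0.273, 1.509, 0.231]
ft_force: [-0.4, 0.3, -1.3]
width: 0.6
```

```bash
python3 - <<'E'
from h import *
from workcell import ctrl
go(fx(-102,0.5,25))
d=ctrl.get_image("side"); u=d["img"][:,:,::-1]
cv2.imwrite(f"pics/side8.png",cv2.resize(u[200:310,120:280],None,fx=5,fy=5))
E
```

```text
t 10.3 p [472.1  49.8  25.4] toolx [ 0.05  -0.019 -0.999] jaw yaw 18.6 turn 0.001 q [ 0.1   0.54  2.09 -0.05  0.46 -0.18] F [-0.4  0.3 -1.3] w 0.6
fixture xy -100.1 -0.2
shift tool [ 0.3  0.8 -2. ]
```

View pics/side8.png

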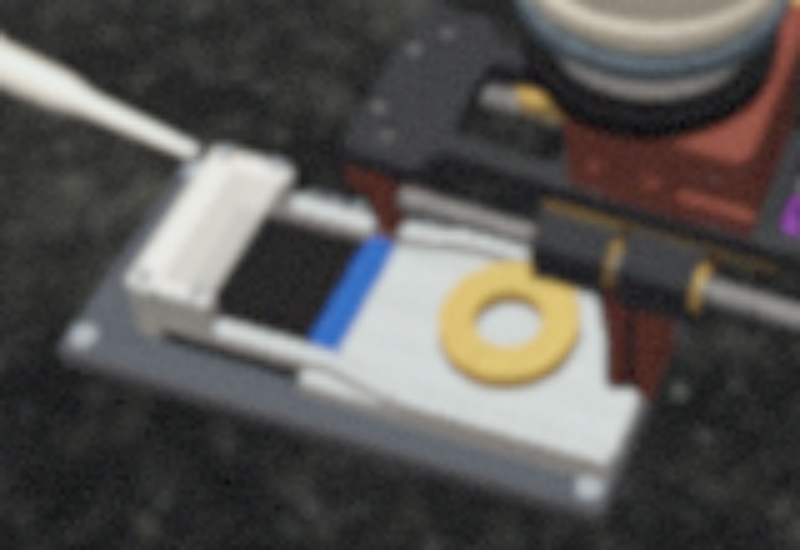

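The shut fingers are behind the ring at crop (635,370), clear and at deck height. Starting the gentle push.

Emit:
send_rows:
  rows:
    - [0.2,0.3,4,0]
    - [0.2,0,4,0]
    - [0.2,0,4,0]
    - [0.2,0,4,0]
    - [0.2,0,4,0]
    - [0.2,0,4,0]

```text
t: 10.85
ee_pos: [497.3, 58.4, 26.6]
orientation: [-0.273, 1.508, 0.23]
ft_force: [-0.4, -1.2, 0.4]
width: 0.4
```

```bash
python3 - <<'E'
from h import *
go(fx(-60,0.5,25))
E
```

```text
t 10.85 p [497.3  58.4  26.6] toolx [ 0.052 -0.019 -0.998] jaw yaw 18.5 turn 0.001 q [ 0.11  0.56  2.03 -0.05  0.5  -0.17] F [-0.4 -1.2  0.4] w 0.4
fixture xy -73.4 -0.1
shift tool [ 2.2  0.6 13.4]
```

Emit:
send_rows:
  rows:
    - [0.6,0.2,4,0]
    - [0.6,0,4,0]
    - [0.5,0,4,0]
    - [0.4,0,4,0]
    - [0.3,0,3,0]

```text
t: 11.27
ee_pos: [517.3, 65.4, 25.0]
orientation: [-0.273, 1.508, 0.23]
ft_force: [-1.9, -0.8, 0.6]
width: 0.6
```

```bash
python3 - <<'E'
from h import *
from workcell import ctrl
go(fx(-40,0.5,25))
d=ctrl.get_image("side"); u=d["img"][:,:,::-1]
cv2.imwrite(f"pics/side9.png",cv2.resize(u[200:310,120:280],None,fx=5,fy=5))
ring(d,30)
E
```

```text
t 11.27 p [517.3  65.4  25. ] toolx [ 0.051 -0.019 -0.998] jaw yaw 18.5 turn 0.001 q [ 0.12  0.58  1.99 -0.05  0.53 -0.16] F [-1.9 -0.8  0.6] w 0.6
fixture xy -52.3 0.2
shift tool [ 0.5  0.3 12.3]
outer px [203.7 260.1] [22.  23.8] area 404.5 -> [550.4  78.6  30. ]
  hole px [205.3 259.6] -> [548.9  76.   30. ]
outer px [277.9 195.8] [13.1 17.7] area 180.0 -> [ 541.  -140.6   30. ]
  hole px [278.  195.8] -> [ 540.8 -140.7   30. ]
```

View pics/side9.png

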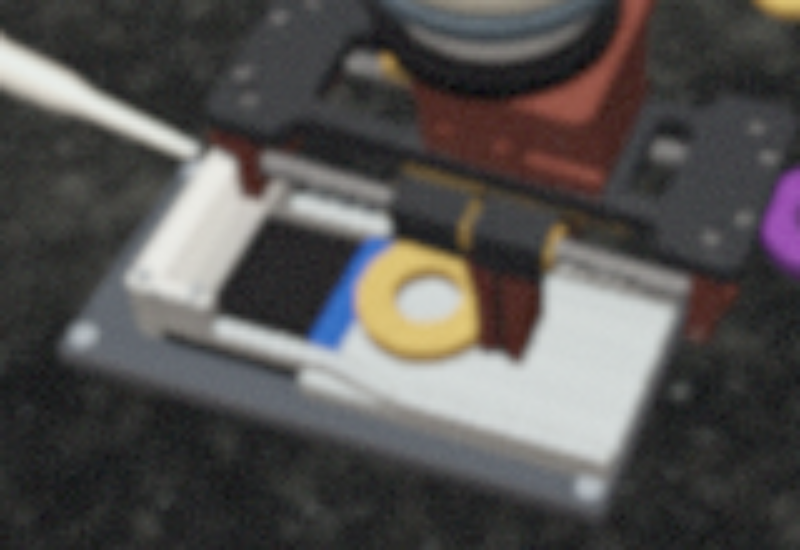

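The ring is at crop (430,300), just before the lip, centred at fixture (-19,0) and with the pusher square behind it. Before going further I'll check that the gripper body clears the bridge.

```bash
python3 - <<'E'
from h import *
d=pickle.load(open("top0.pkl","rb"));P=pts(d)
r=P[...,:2]-C;x=r@U;y=r@V;m=(x>40)&(x<85)&(abs(y)<35)&(d["depth"]>0)
print(np.percentile(P[m][:,2],[50,90,98,100]).round(1))
d=pickle.load(open("side0.pkl","rb"));P=pts(d)
r=P[...,:2]-C;x=r@U;y=r@V;m=(x>40)&(x<85)&(abs(y)<35)&(d["depth"]>0)
print(np.percentile(P[m][:,2],[50,90,98,100]).round(1))
from workcell import ctrl
d=ctrl.get_image("side");P=pts(d);p=P[200+33,120+51];print("post tip",P[230:240:2,168:174:2].reshape(-1,3)[::3].round(0))
E
```

```text
[41.  43.6 44.5 46.2]
[42.4 44.7 45.6 47.1]
post tip [[574. 123. 134.]
 [576. 123. 128.]
 [576. 124. 124.]
 [577. 124. 118.]
 [578. 124. 113.]]
```

Emit:
send_rows:
  rows:
    - [0.3,0,3,0]
    - [0.3,0,3,0]
    - [0.3,0,3,0]
    - [0.3,0,3,0]
    - [0.2,0,3,0]
    - [0.2,0,3,0]

```text
t: 11.87
ee_pos: [533.6, 71.4, 23.5]
orientation: [-0.273, 1.512, 0.231]
ft_force: [-1.1, 1.4, 1.2]
width: 0.4
```

```bash
python3 - <<'E'
from h import *
go(fx(-20,0.5,25))
E
```

```text
t 11.87 p [533.6  71.4  23.5] toolx [ 0.048 -0.02  -0.999] jaw yaw 18.5 turn 0.001 q [ 0.13  0.6   1.95 -0.05  0.55 -0.16] F [-1.1  1.4  1.2] w 0.4
fixture xy -34.9 0.7
shift tool [-1.  -0.2 14.9]
```

Emit:
send_rows:
  rows:
    - [-0.4,0,3,0]
    - [-0.3,0,3,0]
    - [-0.1,0,3,0]
    - [0,0,3,0]
    - [0,0,3,0]

```text
t: 12.28
ee_pos: [550.0, 76.8, 25.0]
orientation: [-0.273, 1.511, 0.231]
ft_force: [-0.7, 0.1, 0.7]
width: 0.4
```

```bash
python3 - <<'E'
from h import *
from workcell import ctrl
go(fx(0,0.5,25))
d=ctrl.get_image("side"); u=d["img"][:,:,::-1]
cv2.imwrite(f"pics/side10.png",cv2.resize(u[200:310,120:280],None,fx=5,fy=5))
ring(d,30)
E
```

```text
t 12.28 p [550.   76.8  25. ] toolx [ 0.049 -0.02  -0.999] jaw yaw 18.5 turn 0.001 q [ 0.13  0.61  1.91 -0.05  0.57 -0.15] F [-0.7  0.1  0.7] w 0.4
fixture xy -17.6 0.6
shift tool [ 0.7 -0.1 17.6]
outer px [184.5 255.5] [22.7 25.5] area 447.5 -> [585.   92.1  30. ]
  hole px [187.8 255.3] -> [580.7  88.1  30. ]
outer px [278.  195.8] [13.1 17.5] area 179.0 -> [ 540.9 -140.6   30. ]
  hole px [278.  195.8] -> [ 540.8 -140.7   30. ]
```

View pics/side10.png

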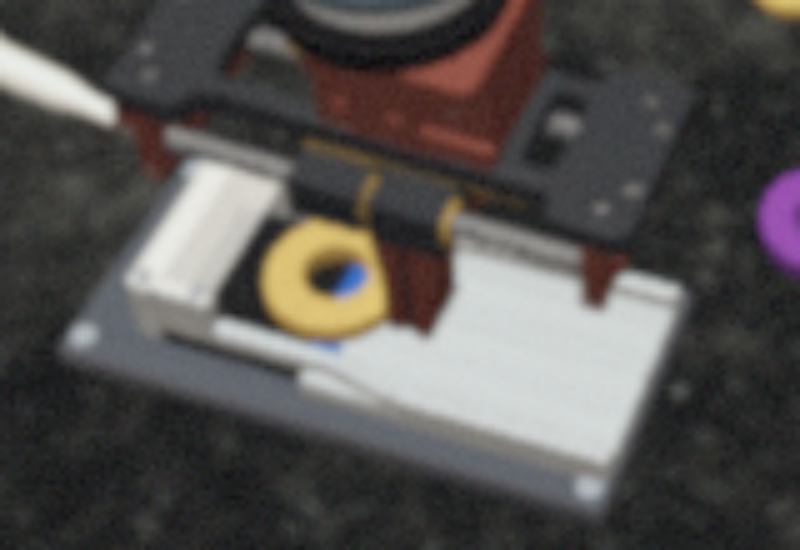

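The ring is straddling the lip, nose over the black pocket at crop (325,275). Continuing gently.

Emit:
send_rows:
  rows:
    - [0.2,0,2.5,0]
    - [0.2,0,2.5,0]
    - [0.2,0,2.5,0]
    - [0.1,0,2.5,0]
    - [0.1,0,2.5,0]

```text
t: 12.75
ee_pos: [564.4, 81.2, 25.1]
orientation: [-0.273, 1.508, 0.23]
ft_force: [-0.6, 0.1, 0.1]
width: 0.4
```

```bash
python3 - <<'E'
from h import *
go(fx(8,0.5,25))
E
```

```text
t 12.75 p [564.4  81.2  25.1] toolx [ 0.051 -0.019 -0.999] jaw yaw 18.5 turn 0.001 q [ 0.14  0.62  1.88 -0.05  0.59 -0.15] F [-0.6  0.1  0.1] w 0.4
fixture xy -2.6 0.2
shift tool [ 0.5  0.3 10.5]
```

Emit:
send_rows:
  rows:
    - [0.2,0,1.8,0]
    - [0.1,0,1.5,0]
    - [0.1,0,1.5,0]

```text
t: 13.0
ee_pos: [569.7, 83.0, 24.8]
orientation: [-0.273, 1.508, 0.23]
ft_force: [-0.5, 0.7, 1.1]
width: 0.3
```

```bash
python3 - <<'E'
from h import *
from workcell import ctrl
go(fx(8,0.5,25))
d=ctrl.get_image("side"); u=d["img"][:,:,::-1]
cv2.imwrite(f"pics/side11.png",cv2.resize(u[200:310,120:280],None,fx=5,fy=5))
ring(d,29)
E
```

```text
t 13.0 p [569.7  83.   24.8] toolx [ 0.051 -0.019 -0.999] jaw yaw 18.5 turn 0.001 q [ 0.14  0.63  1.87 -0.05  0.6  -0.15] F [-0.5  0.7  1.1] w 0.3
fixture xy 3.0 0.2
shift tool [-0.   0.3  5. ]
outer px [175.9 254.1] [20.6 24.1] area 367.0 -> [600.5  98.8  29. ]
  hole px [176.6 252.6] -> [602.   95.5  29. ]
outer px [278.  195.8] [13.1 17.5] area 179.0 -> [ 541.5 -141.5   29. ]
  hole px [278.  195.8] -> [ 541.4 -141.6   29. ]
```

View pics/side11.png

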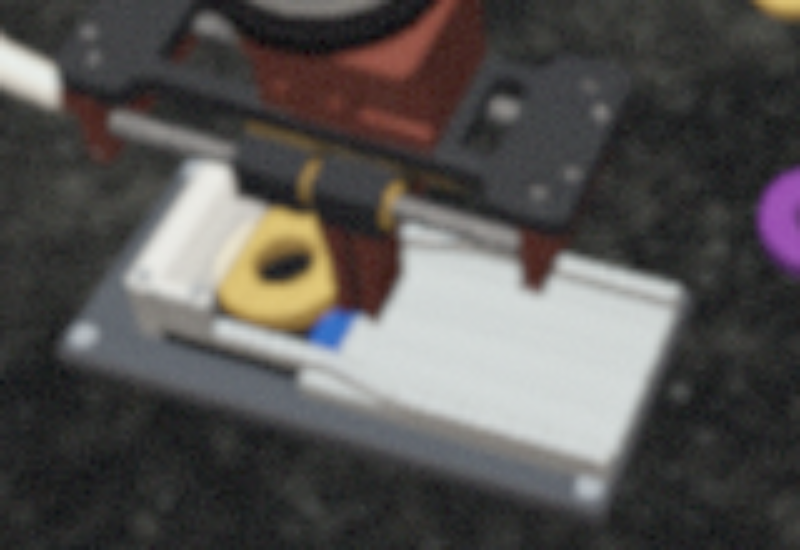

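The nose is under the clear window and the rear is still on the lip, around crop (280,265). Final millimetres in small steps.

Emit:
send_rows:
  rows:
    - [0.1,0,1.2,0]
    - [0.1,0,1.2,0]
    - [0.1,0,1,0]

```text
t: 13.3
ee_pos: [573.3, 84.2, 24.6]
orientation: [-0.273, 1.508, 0.23]
ft_force: [-0.7, -0.3, -0.5]
width: 0.6
```

```bash
python3 - <<'E'
from h import *
go(fx(8,0.5,25))
E
```

```text
t 13.3 p [573.3  84.2  24.6] toolx [ 0.051 -0.019 -0.999] jaw yaw 18.5 turn 0.001 q [ 0.14  0.63  1.86 -0.05  0.6  -0.15] F [-0.7 -0.3 -0.5] w 0.6
fixture xy 6.8 0.2
shift tool [-0.4  0.3  1.2]
```

Emit:
send_rows:
  rows:
    - [0,0,1,0]
    - [0,0,0.8,0]

```text
t: 13.47
ee_pos: [575.1, 84.8, 24.6]
orientation: [-0.273, 1.509, 0.23]
ft_force: [-0.3, -0.5, -0.8]
width: 0.5
```

```bash
python3 - <<'E'
from h import *
from workcell import ctrl
go(fx(8,0.5,25))
d=ctrl.get_image("side"); u=d["img"][:,:,::-1]
cv2.imwrite(f"pics/side12.png",cv2.resize(u[220:290,140:240],None,fx=8,fy=8,interpolation=cv2.INTER_CUBIC))
ring(d,29)
E
```

```text
t 13.47 p [575.1  84.8  24.6] toolx [ 0.051 -0.019 -0.999] jaw yaw 18.5 turn 0.001 q [ 0.14  0.63  1.85 -0.05  0.61 -0.15] F [-0.3 -0.5 -0.8] w 0.5
fixture xy 8.7 0.2
shift tool [-0.4  0.3 -0.7]
outer px [174.4 254.5] [18.8 24. ] area 316.0 -> [602.  101.1  29. ]
  hole px [173.9 252.5] -> [605.9  98.4  29. ]
outer px [277.9 195.8] [13.1 17.5] area 179.0 -> [ 541.7 -141.4   29. ]
  hole px [278.  195.8] -> [ 541.4 -141.6   29. ]
```

View pics/side12.png

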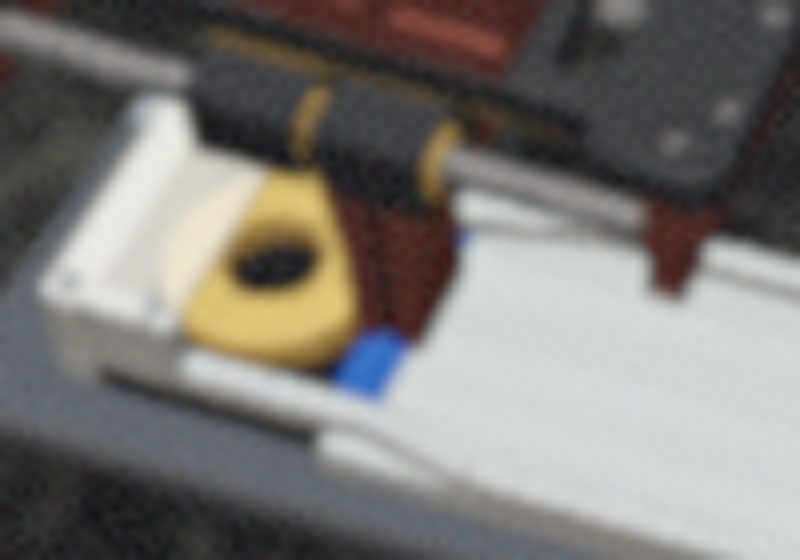

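Emit:
send_rows:
  rows:
    - [0,0,0.8,0]
    - [0,0,0.8,0]

```text
t: 13.68
ee_pos: [576.7, 85.3, 24.7]
orientation: [-0.273, 1.509, 0.23]
ft_force: [0.0, 0.3, -0.3]
width: 0.3
```

```bash
python3 - <<'E'
from h import *
from workcell import ctrl
go(fx(8,0.5,25))
d=ctrl.get_image("side"); u=d["img"][:,:,::-1]
cv2.imwrite(f"pics/side13.png",cv2.resize(u[220:290,140:240],None,fx=8,fy=8,interpolation=cv2.INTER_CUBIC))
ring(d,29)
E
```

```text
t 13.68 p [576.7  85.3  24.7] toolx [ 0.051 -0.019 -0.999] jaw yaw 18.5 turn 0.001 q [ 0.14  0.64  1.85 -0.05  0.61 -0.15] F [ 0.   0.3 -0.3] w 0.3
fixture xy 10.4 0.2
shift tool [-0.4  0.3 -2.4]
outer px [173.9 254.6] [17.4 23.9] area 232.5 -> [602.6 101.7  29. ]
outer px [277.9 195.8] [13.2 17.4] area 178.0 -> [ 541.6 -141.5   29. ]
  hole px [278.  195.8] -> [ 541.4 -141.6   29. ]
```

View pics/side13.png

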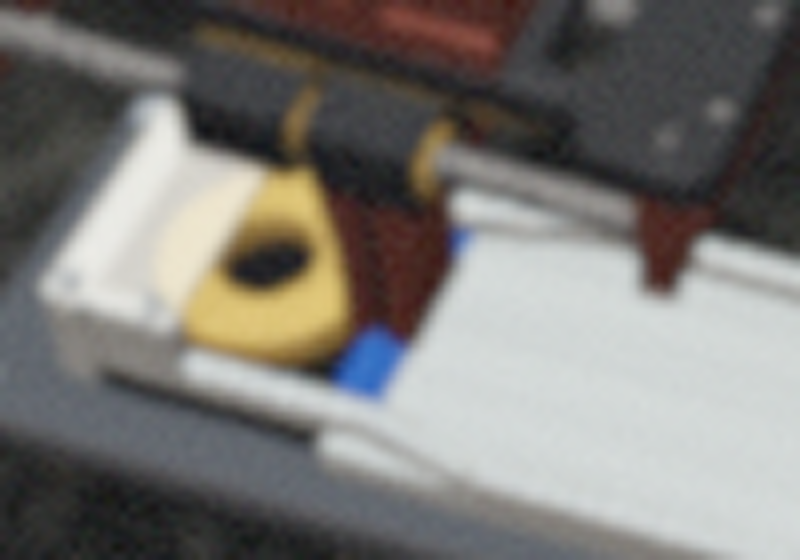

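Emit:
send_rows:
  rows:
    - [0,0,0.6,0]
    - [0,0,0.6,0]

```text
t: 13.9
ee_pos: [577.7, 85.7, 24.7]
orientation: [-0.273, 1.509, 0.23]
ft_force: [-1.1, -0.3, 1.3]
width: 0.0
```

```bash
python3 - <<'E'
from h import *
go(fx(8,0.5,25))
E
```

```text
t 13.9 p [577.7  85.7  24.7] toolx [ 0.05  -0.019 -0.999] jaw yaw 18.5 turn 0.001 q [ 0.14  0.64  1.85 -0.05  0.61 -0.15] F [-1.1 -0.3  1.3] w 0.0
fixture xy 11.5 0.3
shift tool [-0.4  0.2 -3.5]
```

Emit:
send_rows:
  rows:
    - [0,0,0.6,0]
    - [0,0,0.6,0]

```text
t: 14.07
ee_pos: [577.7, 85.7, 24.6]
orientation: [-0.273, 1.512, 0.23]
ft_force: [-2.9, -2.3, 2.0]
width: 0.3
```

```bash
python3 - <<'E'
from h import *
from workcell import ctrl
go(fx(8,0.5,25))
d=ctrl.get_image("side"); u=d["img"][:,:,::-1]
cv2.imwrite(f"pics/side14.png",cv2.resize(u[220:290,140:240],None,fx=8,fy=8,interpolation=cv2.INTER_CUBIC))
ring(d,29)
E
```

```text
t 14.07 p [577.7  85.7  24.6] toolx [ 0.048 -0.02  -0.999] jaw yaw 18.5 turn 0.001 q [ 0.14  0.64  1.85 -0.05  0.61 -0.14] F [-2.9 -2.3  2. ] w 0.3
fixture xy 11.5 0.3
shift tool [-0.6  0.2 -3.5]
outer px [173.4 254.8] [16.8 23.7] area 218.5 -> [602.9 102.6  29. ]
outer px [277.9 195.8] [13.1 17.8] area 181.0 -> [ 541.5 -141.5   29. ]
  hole px [278.  195.8] -> [ 541.4 -141.6   29. ]
```

View pics/side14.png

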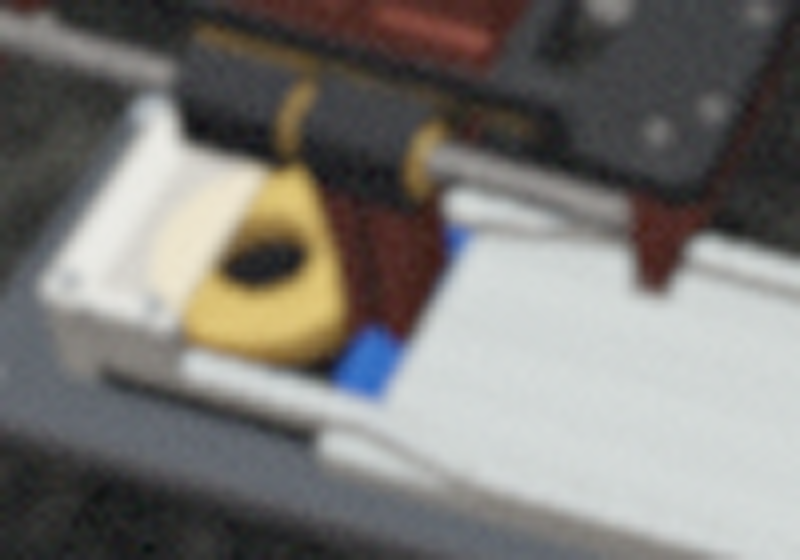

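Progress stopped at fixture x 11.5 with about 4 N of force, close to where I expected the wall for s≈3. I'll back off straight and look.

Emit:
send_rows:
  rows:
    - [0,0,-6,0]
    - [0,0,-15,0]
    - [-2,0,-20,0]
    - [-15,0,-20,0]
    - [-25,0,-25,0]
    - [-30,0,-30,0]
    - [-30,0,-35,0]
    - [-30,0,-38,0]

```text
t: 14.78
ee_pos: [401.2, 31.1, 139.4]
orientation: [-0.274, 1.504, 0.232]
ft_force: [0.5, -0.5, 0.9]
width: 0.5
```

```bash
python3 - <<'E'
from h import *
from workcell import ctrl
go()
for n,b in(("side",(220,290,140,240)),("top",(140,290,85,285))):
    d=ctrl.get_image(n); pickle.dump(d,open(n+"15.pkl","wb"));u=d["img"][:,:,::-1]
    cv2.imwrite(f"pics/{n}15.png",cv2.resize(u[b[0]:b[1],b[2]:b[3]],None,fx=8 if n=="side" else 4,fy=8 if n=="side" else 4,interpolation=cv2.INTER_CUBIC))
    ring(d,28.5)
E
```

```text
t 14.78 p [401.2  31.1 139.4] toolx [ 0.056 -0.018 -0.998] jaw yaw 18.6 turn 0.002 q [ 0.06  0.22  2.2  -0.03  0.67 -0.23] F [ 0.5 -0.5  0.9] w 0.5
fixture xy -173.2 4.5
outer px [175.9 253.8] [18.1 25.8] area 293.5 -> [601.3  98.   28.5]
outer px [267.5 215.9] [17.6 18.3] area 250.5 -> [ 550.3 -162.9   28.5]
  hole px [267.6 215.8] -> [ 550.6 -163.    28.5]
outer px [133.3 185.5] [18.3 26.3] area 255.0 -> [603.2  93.3  28.5]
```

View pics/side15.png

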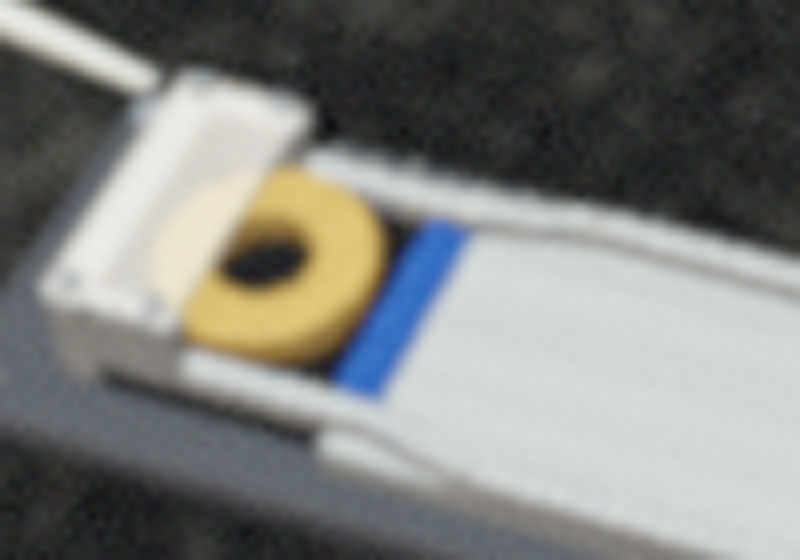

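View pics/top15.png

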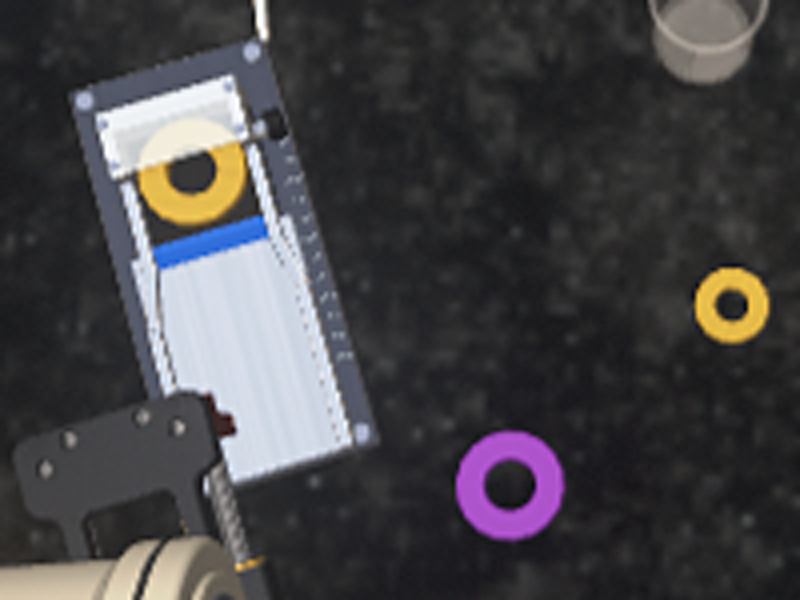

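Both views show the whole ring beyond the lip, clear of the crest: side crop (285,265), top crop (192,172). I'll check height and tilt from depth, and the hole against the pocket.

```bash
python3 - <<'E'
from h import *
for n in("side","top"):
    d=pickle.load(open(n+"15.pkl","rb"));P=pts(d);hsv=cv2.cvtColor(d["img"],cv2.COLOR_RGB2HSV)
    r=P[...,:2]-C;x=r@U;y=r@V;Z=P[...,2]
    b=(cv2.inRange(hsv,(18,110,150),(32,255,255))>0)&(x>5)&(x<90)&(abs(y)<40)&(d["depth"]>0)
    b=cv2.erode(b.astype(np.uint8),np.ones((3,3)))>0
    A=np.c_[x[b]-40,y[b],np.ones(b.sum())];s,*_=np.linalg.lstsq(A,Z[b],rcond=None)
    dk=(x>-60)&(x<-10)&(abs(y)<20)&(d["depth"]>0)
    bl=(cv2.inRange(hsv,(105,150,90),(122,255,255))>0)&(abs(x)<40)&(abs(y)<40)
    print(n,"ring plane slope x,y, z@40",s.round(3),"n",b.sum(),"deck z",np.median(Z[dk]).round(1),"blue z",np.median(Z[bl]).round(1),"blue x",np.percentile((ray(d,np.argwhere(bl)[:,::-1],22)[:,:2]-C)@U,[3,50,97]).round(1))
    m=(cv2.inRange(hsv,(14,60,110),(34,255,255)));m[~((x>5)&(x<60)&(abs(y)<40))]=0
    q=np.argwhere(m>0)[:,::-1];f=(ray(d,q,28.5)[:,:2]-C);print("ring rear edge x",np.percentile(f@U,[0,1,3]).round(1),"y",np.percentile(f@V,[1,99]).round(1))
E
```

```text
side ring plane slope x,y, z@40 [ 4.0000e-03 -3.0000e-03  2.9114e+01] n 165 deck z 20.6 blue z 22.5 blue x [ 8.4 13.3 18.3]
ring rear edge x [17.8 18.7 20.2] y [-22.3  28.7]
top ring plane slope x,y, z@40 [-9.0000e-03 -3.0000e-03  2.7482e+01] n 164 deck z 18.8 blue z 20.7 blue x [ 5.4 10.4 15.3]
ring rear edge x [18.1 19.3 20.6] y [-26.  24.]
```

The ring is flat, with plane slopes under 0.01. Its top is 8.5–8.7 mm above the deck, and seated it should be 8.5. Its rear edge is 1–3 mm past the lip, and the arm is clear. Handing in.

```bash
python3 -c "
from workcell import ctrl
print(ctrl.close_job())"
```

```text
the job is handed in; nothing more can be done
None
```

The brass spacer ring is in the fixture pocket, lying flat, and I handed the job in at about t = 15 s with the arm clear. I laid the ring flat on the deck at about x -50 and let go of it. Then I shut the fingers, pushed it over the lip in small steps, and stopped when the force rose to about 4 N at the wall.

**Last checks:**
- **Seating:** in both camera views the ring's top plane is level (slope under 0.01) and 8.5–8.7 mm above the deck, against 8.5 mm expected when seated.
- **Position:** the ring's rear edge is about 1–3 mm past the lip, and the lip's position and the wall stop agree on s ≈ 3 mm.
- **Bystanders:** I kept the arm away from the beaker, bottle and white knurled ring, but did not re-measure them. The last picture shows the beaker; the other two were out of that crop.

**What did not go cleanly:**
- **First grip:** the finger width read about 50 mm on the 52 mm ring, so I opened and gripped again. The second grip read the same and held.
- **Carrying:** the ring swung about the jaw axis while held and only levelled when I released it on the deck.
- **Tool tilt:** the tool drifted to about 3° off vertical during the job. The tilt was in the harmless direction, with the fingertips forward, and the ring did not jam.
- **Height readings:** absolute heights from the two cameras differ by about 1.6 mm, so I judged seating relative to the deck.

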